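# Dock the vial rack in the angle stop

## Task

Push the loaded white vial rack along the bench into the inner corner of the L-shaped aluminium stop, so that it sits flush there: a long side flat against the long arm and a short side flat against the short arm. Only push it on its outside: do not grip or lift the rack, and do not touch the vials, which must stay standing in their holes. Leave the beaker, the crucible and the timer where they are.

Things in the scene. Friction and masses are not known exactly. Their poses are not given: they have to be found in the camera images.
- vial_rack: white plastic vial rack standing loose on the bench: a solid block 95 (its x) x 135 (its y) x 40 mm high with six round blind holes in two rows of three, 26 mm wide and 30 mm deep. Origin at the centre of its underside, z up. About 0.3 kg with plain flat sides; it slides on the bench when pushed. Turned half round it is the same.
- angle_stop: L-shaped aluminium angle stop, fixed to the bench: two upright walls 25 mm high and 8 mm thick. Origin at the inner corner, at bench level. The long arm runs 150 mm from the corner along +y, its inner face being the plane x = 0; the short arm runs 115 mm from the corner along -x, its inner face being the plane y = 0. The rack's place is inside the corner, at x < 0, y > 0. Outside the walls lies a 4 mm thick foot with screws, 26 mm wide from the inner face.
- beaker: bystander: loose glass beaker, 56 mm wide, 70 mm high, to the left; origin at the centre of its underside
- crucible: bystander: loose white porcelain crucible, 42 mm wide, 35 mm high, to the left; origin at the centre of its underside
- timer: bystander: loose white bench timer, 58 x 62 x 18 mm, near the front right; origin at the centre of its underside
- vial_a: closed sample vial with a white cap, 24 mm wide, 52 mm high, standing loose in a hole of the rack, its top about 62 mm above the bench; origin at the centre of its underside, 10 mm above the bench
- vial_b: closed sample vial with a black cap, 24 mm wide, 52 mm high, standing loose in a hole of the rack, its top about 62 mm above the bench; origin at the centre of its underside, 10 mm above the bench
- vial_c: closed sample vial with a red cap, 24 mm wide, 52 mm high, standing loose in a hole of the rack, its top about 62 mm above the bench; origin at the centre of its underside, 10 mm above the bench

How it is judged:
At the end, for the whole second after the job is handed in: The rack stands flat and still in the corner, long side within 4 mm of the long arm, short side within 4 mm of the short arm, square within 2 degrees; all vials stand in their holes; beaker, crucible and timer within 15 mm of where they stood (x of vial_rack in the frame of angle_stop between -0.0515 and -0.044 m and y of vial_rack in the frame of angle_stop between 0.064 and 0.0715 m and angle between the y axis of vial_rack and the y axis of angle_stop, either way round below 0.035 rad and angle between vial_rack's own z axis and vertical below 0.03 rad and height (world z) of vial_rack below 0.004 m and linear speed of vial_rack below 0.01 m/s and angle between each of vial_a, vial_b, vial_c's own z axis and vertical below 0.2 rad and z of vial_a in the frame of vial_rack between 0.004 and 0.016 m and z of vial_b in the frame of vial_rack between 0.004 and 0.016 m and z of vial_c in the frame of vial_rack between 0.004 and 0.016 m and distance of each of beaker, crucible, timer from where it was at the start of the episode below 0.015 m); the robot touches nothing.
It fails at once if the rack is lifted or tipped (underside over 8 mm up at the centre, or tilted over 0.12 rad) (height (world z) of vial_rack above 0.008 m or angle between vial_rack's own z axis and vertical above 0.12 rad).
It fails at once if the gripper reaches down over the rack to grip it instead of pushing on its outside (height (world z) of the grasp point below 0.06 m and x of the grasp point in the frame of vial_rack between -0.04 and 0.04 m and y of the grasp point in the frame of vial_rack between -0.06 and 0.06 m).
It fails at once if a vial is touched by the fingers (contact force between the fingers and vial_a above 1 N or contact force between the fingers and vial_b above 1 N or contact force between the fingers and vial_c above 1 N).
It fails at once if a vial leaves its hole or tips (z of any of vial_a, vial_b, vial_c in the frame of vial_rack above 0.022 m or angle between any of vial_a, vial_b, vial_c's own z axis and vertical above 0.3 rad).
It fails at once if a bystander is knocked over or shoved more than 30 mm (distance of any of beaker, crucible, timer from where it was at the start of the episode above 0.03 m).
It also fails if it takes over 45 s, if anything falls off the work surface, if the arm or the gripper's body presses on something with over 40 N, if the wrist force passes 120 N, or if a joint passes its speed limit or range.

## Robot

A 7-joint arm with a two-finger parallel gripper is mounted at the origin on a cart in front of the work surface, level with it; the furniture and walls round the work are solid. World frame = base frame: x ahead of the robot, y to its left, z up, the work surface at z = 0. Lengths are in m, angles in rad, forces in N, time in s.
With the tool pointing down it reaches from about 0.35 to 0.9 m from the base axis. Payload 7.2 kg.
Tool frame: the origin (TCP) lies at the very end of the fingers, on their centre line; the grasp point (between the pads) lies 19 mm behind it; z points along the fingers, y is the line along which they close (so a half turn about z gives the same grasp; the last joint's range is limited). The gripper opens to 88 mm and grips with 3 to 60 N. Pads are 20 mm wide; open, the fingers measure 115 mm over their backs; the gripper's body (75 mm by 178 mm) begins 61 mm behind the grasp point.
Start: joints at [-1.186, 0.411, -0.013, 1.596, 0.006, 1.134, -0.082], TCP at [0.273, 0.562, 0.223] pointing down, gripper open.
Joint ranges: [-2.95, 2.95], [-0.29, 1.99], [-1.47, 1.44], [0.14, 2.54], [-1.03, 4.17], [0.13, 1.85], [-2.86, 2.86]. Speed limits (rad/s): [2.39, 2.39, 3.01, 3.01, 3.14, 3.14, 3.14].

## Interface

Orientations are given as a unit quaternion [x, y, z, w].
In Python, from station import readout, cams, workorder gives the robot as it stands.
- The arm moves only by the shell command python3 -m crank 'ROWS' [FORCE]. ROWS is JSON, a list of rows, each a list of 3 entries, a list of its own where there are three numbers: the closure, from -1 (fully open) to 1 (shut), then the shift along the tool's x, y, z as a fraction of full scale, then the turn, a rotation vector about the tool's x, y, z as a fraction of full scale. In form: [[grip, [dx, dy, dz], [rx, ry, rz]], ...]. A call has 1 to 20 rows; each row is the pose to reach, as a shift and turn from the pose commanded when the call began, along the tool's axes at that moment; what a row does not reach only later rows make up. Full scale, the value 1, is 800 mm for a shift and 0.5 rad for a turn. A row lasts 1/8 s, in which the tool goes at most 62.5 mm and 10.7 degrees, less where a joint would pass 70% of its speed; a pose out of reach is approached as far as the arm can. A call with a number of a shift or a turn outside -1 to 1 is refused whole. A call with a gripper value outside its range is refused whole. The fingers move at their own pace and stop on an object; FORCE is the grip in N (left out, the last holds). Time passes only in rows, so rows that repeat a pose let the fingers close. It gives the time, the measured TCP pose, the force, the opening and the grip force at its end, in the units of the state.
- readout.sense(): the state, without advancing time (a new reading comes with each control period).
- cams.capture(name): name is "scene" or "top"; returns a dict with "img" (400x640x3 uint8, blue, green, red), "intrinsics" (3x3 intrinsics, pixels), "R" (3x3) and "t" (3): a world point X has camera coordinates R X + t. Camera axes: x right, y down, z forward; pixel columns grow to the right and rows downward; lengths in m; the calibration is good to about 2 mm. A picture is of the moment at which its call begins. There is no depth.
- workorder.sign_off(): hands the job in; it is judged then, once.
The state is a dict: "time_s": time; "joint_pos": joint angles; "qvel": joint speeds; "joint_torque": joint torques, N m; "tcp_pos": TCP position; "orientation": TCP orientation; "wrist_force": force on the tool from outside, world axes, zero at the start; "torque": the same for the moment, N m; "opening": finger opening in m; "finger_force": force on a finger pad.
Only numpy, scipy, OpenCV 4.12 (cv2) and the standard library are available. Lean on these libraries where they do the work, as an engineer would, in place of code of your own. Each camera call takes 0.05 s, during which the arm holds its last target. There are 200 camera calls.

## Working session

There is one attempt and no reset: what is moved stays moved. The work goes in short steps, Python scripts to look and compute and a shell command to move; the robot and the scene stay as the last step left them, time stands still between calls to the robot, and variables do not carry over. Pictures are saved under pics/ and viewed, at most 10 in all, crops included, and the job is handed in when it is done.

```bash
mkdir -p pics; python3 - <<'E'
from station import readout, cams
import cv2
s=readout.sense();print({k:s[k] for k in("time_s","tcp_pos","orientation","opening","wrist_force")})
for n in("top","scene"):
    c=cams.capture(n);cv2.imwrite(f"pics/{n}0.png",c["img"]);print(n,c["intrinsics"],c["R"],c["t"])
E
```

```text
{'time_s': 0.0, 'tcp_pos': array([0.27324502, 0.56156481, 0.22182949]), 'orientation': array([ 2.24438825e-01,  9.74487875e-01, -7.63106381e-04, -1.15933711e-04]), 'opening': 0.08768468143609887, 'wrist_force': array([-0.09881526, -0.74164846, -0.03297884])}
top [[514.17873019   0.         322.51990757]
 [  0.         514.17873019 212.02564433]
 [  0.           0.           1.        ]] [[-2.38512470e-02 -9.99714262e-01 -1.58513214e-03]
 [-9.97040272e-01  2.39033106e-02 -7.30706979e-02]
 [ 7.30877087e-02 -1.62386685e-04 -9.97325504e-01]] [0.34053527 0.49946802 1.37903768]
scene [[361.3491616    0.         320.81150097]
 [  0.         361.3491616  197.84928931]
 [  0.           0.           1.        ]] [[-0.72989766 -0.68331443  0.01818806]
 [-0.30091589  0.29731147 -0.90612114]
 [ 0.61375813 -0.66684877 -0.42262711]] [0.5909355  0.09100778 0.79501674]
```

View pics/top0.png

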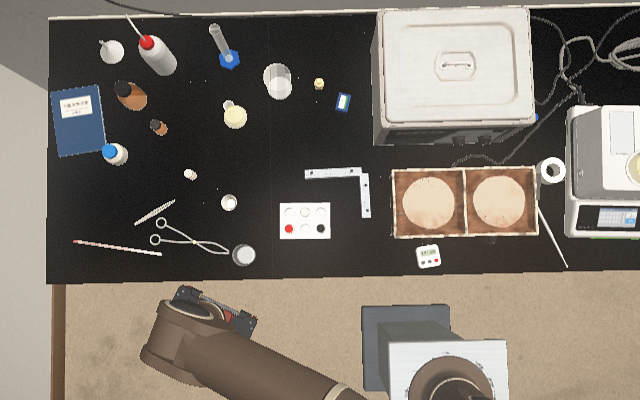

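View pics/scene0.png

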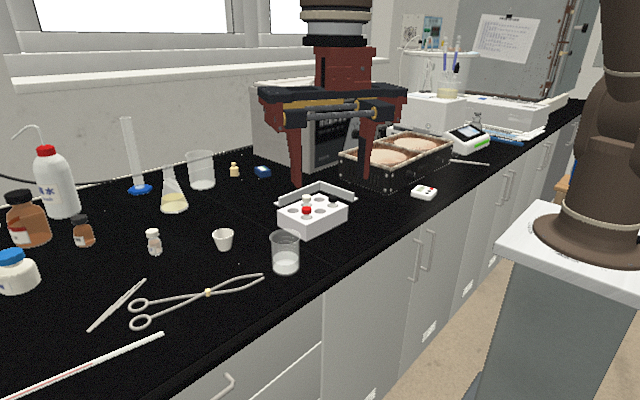

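Both views show the rack at top-image (305,220) and the stop corner near (362,178), with the beaker at (244,255), the crucible at (229,202) and the timer at (428,256). I'll zoom in to measure.

```bash
python3 - <<'E'
import cv2
i=cv2.imread("pics/top0.png")[155:250,270:390]
cv2.imwrite("pics/crop0.png",cv2.resize(i,None,fx=6,fy=6,interpolation=cv2.INTER_CUBIC))
E
```

```text
(no output)
```

View pics/crop0.png

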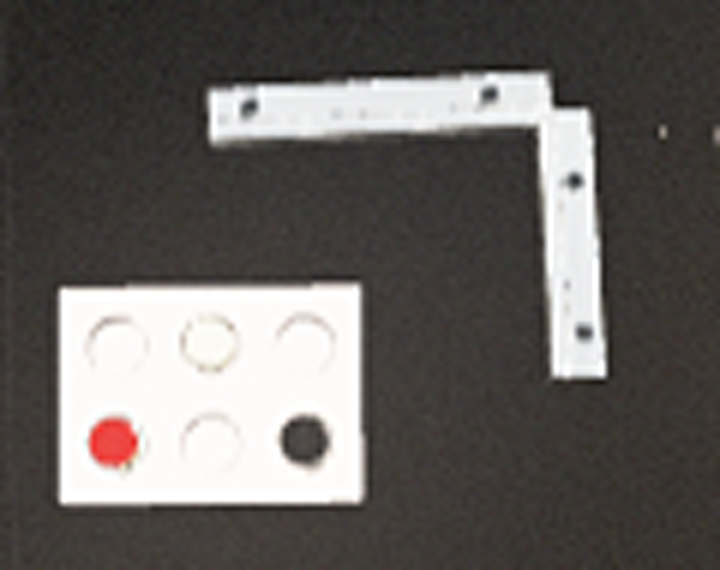

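```bash
cat > h.py <<'E'
import numpy as np
K=np.array([[514.17873019,0,322.51990757],[0,514.17873019,212.02564433],[0,0,1]])
R=np.array([[-2.38512470e-02,-9.99714262e-01,-1.58513214e-03],[-9.97040272e-01,2.39033106e-02,-7.30706979e-02],[7.30877087e-02,-1.62386685e-04,-9.97325504e-01]])
t=np.array([0.34053527,0.49946802,1.37903768]);C=-R.T@t
def px(u,v,z):
    d=R.T@np.linalg.solve(K,[u,v,1]);return C+d*(z-C[2])/d[2]
def crop(u,v,z,f=6,o=(270,155)): return px(o[0]+(u+.5)/f-.5,o[1]+(v+.5)/f-.5,z)
E
python3 - <<'E'
from h import *
np.set_printoptions(precision=4,suppress=True);print("C",C)
for z in(0,.025):print(z,[crop(*p,z)[:2] for p in[(211,143),(541,125),(553,378)]])
q=[crop(*p,.04)[:2] for p in[(59,287),(361,285),(362,503),(59,503)]]
print(q,np.mean(q,0),[np.linalg.norm(q[i]-q[i-1]) for i in range(4)])
for n,p,z in(("beaker",(244,255),.07),("cruc",(229,202),.035),("timer",(428,256),.018)):print(n,px(*p,z))
E
```

```text
C [0.4053 0.3287 1.4124]
0 [array([0.6032, 0.3754]), array([0.6079, 0.223 ]), array([0.4909, 0.2209])]
0.025 [array([0.5997, 0.3746]), array([0.6044, 0.2249]), array([0.4894, 0.2228])]
[array([0.5345, 0.4434]), array([0.5321, 0.3085]), array([0.4349, 0.3105]), array([0.4381, 0.4451])] [0.4849 0.3769] [np.float64(0.0963876321911006), np.float64(0.13490772536663412), np.float64(0.09726835649586256), np.float64(0.1346587964207584)]
beaker [0.3965 0.5355 0.07  ]
cruc [0.5393 0.5794 0.035 ]
timer [0.3816 0.0465 0.018 ]
```

```bash
cat >> h.py <<'E'
from scipy.spatial.transform import Rotation as Ro
def go(x,y,z,yaw):
    "print row for TCP target; yaw = world angle of tool y (deg), tool down"
    from station import readout
    s=readout.sense();r=Ro.from_quat(s["orientation"])
    a=np.radians(yaw);ty=np.array([np.cos(a),np.sin(a),0]);tz=np.array([0,0,-1.])
    T=Ro.from_matrix(np.c_[np.cross(ty,tz),ty,tz])
    d=r.inv().apply(np.array([x,y,z])-s["tcp_pos"])/.8;w=(r.inv()*T).as_rotvec()/.5
    print("tcp",s["tcp_pos"].round(4),"t",s["time_s"],"F",s["wrist_force"].round(1),"op",round(s["opening"],4),"\n shift",d.round(4),"turn",w.round(3))
E
python3 -c "
from h import *
go(.485,.478,.15,1.4)"
```

```text
tcp [0.2733 0.5616 0.2219] t 0.1 F [-0.4 -0.1  0.2] op 0.0878 
 shift [-0.2837  0.022   0.0899] turn [-2.000e-03  2.000e-03  2.187e+00]
```

```bash
python3 -m crank '[[0,[-0.284,0.022,0.09],[0,0,1]],[0,[-0.284,0.022,0.09],[0,0,1]],[0,[-0.284,0.022,0.09],[0,0,1]],[0,[-0.284,0.022,0.09],[0,0,1]],[0,[-0.284,0.022,0.09],[0,0,1]],[0,[-0.284,0.022,0.09],[0,0,1]]]' && python3 -m crank '[[0,[0,0,0],[0,0,1]],[0,[0,0,0],[0,0,1]],[0,[0,0,0],[0,0,1]],[0,[0,0,0],[0,0,1]]]' && python3 -c "
from h import *
go(.485,.478,.015,1.4)"
```

```text
time_s: 0.85
tcp_pos: [0.4847, 0.4787, 0.1502]
orientation: [0.458, 0.889, -0.0, -0.001]
wrist_force: [-1.1, 0.7, -0.5]
opening: 0.0441
finger_force: 0.0
time_s: 1.35
tcp_pos: [0.4835, 0.4802, 0.1511]
orientation: [0.663, 0.749, 0.0, -0.0]
wrist_force: [-1.0, 0.1, -0.1]
opening: 0.0433
finger_force: 0.0
tcp [0.4835 0.4802 0.1511] t 1.35 F [-1.   0.1 -0.1] op 0.0433 
 shift [-0.0031  0.0015  0.1702] turn [-0.    -0.002  0.195]
```

```bash
python3 -m crank '[[0,[-0.003,0.002,0.06],[0,0,0.195]],[0,[-0.003,0.002,0.12],[0,0,0.195]],[0,[-0.003,0.002,0.165],[0,0,0.195]],[0,[-0.003,0.002,0.17],[0,0,0.195]],[0,[-0.003,0.002,0.17],[0,0,0.195]]]' && python3 -c "
from h import *
from station import cams
import cv2
go(.485,.375,.015,1.4)
for n in('top','scene'):
  i=cams.capture(n)['img']
  i=i[155:275,260:400] if n=='top' else i[150:290,230:390]
  cv2.imwrite('pics/%s1.png'%n,cv2.resize(i,None,fx=4,fy=4))
a=cv2.imread('pics/top1.png');b=cv2.imread('pics/scene1.png');
cv2.imwrite('pics/b1.png',cv2.resize(np.hstack([cv2.resize(a,(400,400)),cv2.resize(b,(400,400))]),(800,400)))"
```

```text
time_s: 1.98
tcp_pos: [0.4874, 0.4771, 0.0158]
orientation: [0.699, 0.715, 0.001, -0.0]
wrist_force: [-0.2, 0.1, -0.2]
opening: 0.044
finger_force: 0.0
tcp [0.4874 0.4771 0.0158] t 1.975 F [-0.2  0.1 -0.2] op 0.044 
 shift [-0.1276 -0.0058  0.0008] turn [ 0.001 -0.002 -0.004]
```

View pics/b1.png

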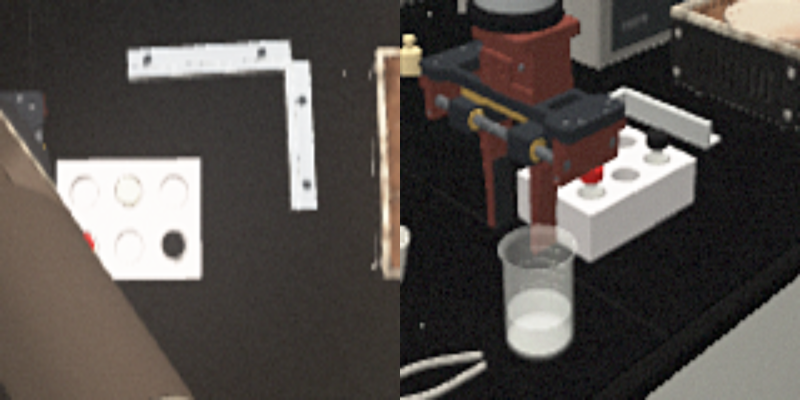

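The fingers stand beside the rack's +y end (right half, about (545,230)), clear of the beaker. Pushing toward −y.

```bash
python3 -m crank '[[0,[-0.008,0,0],[0,0,0]],[0,[-0.016,0,0],[0,0,0]],[0,[-0.024,0,0],[0,0,0]],[0,[-0.032,0,0],[0,0,0]],[0,[-0.04,0,0],[0,0,0]],[0,[-0.048,0,0],[0,0,0]],[0,[-0.056,0,0],[0,0,0]],[0,[-0.064,0,0],[0,0,0]],[0,[-0.072,0,0],[0,0,0]],[0,[-0.08,0,0],[0,0,0]],[0,[-0.088,0,0],[0,0,0]],[0,[-0.096,0,0],[0,0,0]],[0,[-0.104,0,0],[0,0,0]],[0,[-0.112,0,0],[0,0,0]],[0,[-0.12,0,0],[0,0,0]],[0,[-0.127,0,0],[0,0,0]],[0,[-0.127,0,0],[0,0,0]]]' && python3 -c "
from h import *
go(.485,.375,.015,1.4)
go(.40,.40,.15,91.4)"
```

```text
time_s: 4.2
tcp_pos: [0.4897, 0.3738, 0.0148]
orientation: [0.7, 0.714, -0.0, 0.0]
wrist_force: [0.8, 2.2, 1.6]
opening: 0.0438
finger_force: 1.1
tcp [0.4897 0.3738 0.0148] t 4.2 F [0.8 2.2 1.6] op 0.0438 
 shift [ 0.0016 -0.0058 -0.0003] turn [ 0.     0.001 -0.009]
tcp [0.4897 0.3738 0.0148] t 4.2 F [0.8 2.2 1.6] op 0.0438 
 shift [ 0.0349 -0.1114 -0.1691] turn [-0.000e+00  1.000e-03 -3.151e+00]
```

```bash
python3 -m crank '[[0,[0.03,0,0],[0,0,0]],[0,[0.035,0,-0.06],[0,0,0]],[-0.6,[0.035,0,-0.14],[0,0,0]],[-0.6,[0.035,0,-0.17],[0,0,0]],[-0.6,[0.03,-0.06,-0.17],[0,0,-0.3]],[-0.6,[0,-0.112,-0.17],[0,0,-0.7]],[-0.6,[-0.05,-0.112,-0.17],[0,0,-1]],[-0.6,[-0.09,-0.112,-0.17],[0,0,-1]],[-0.6,[-0.09,-0.112,-0.17],[0,0,-1]]]' && python3 -m crank '[[-0.6,[0,0,0],[0,0,-1]],[-0.6,[0,0,0],[0,0,-1]],[-0.6,[0,0,0],[0,0,-1]],[-0.6,[0,0,0],[0,0,-1]]]'  && python3 -m crank '[[-0.6,[0,0,0],[0,0,-1]],[-0.6,[0,0,0],[0,0,-1]],[-0.6,[0,0,0],[0,0,-1]],[-0.6,[0,0,0],[0,0,-1]]]' && python3 -c "
from h import *
from station import cams
import cv2
go(.402,.3,.015,91.4)
i=cams.capture('top')['img'][155:250,270:390]
cv2.imwrite('pics/top2.png',cv2.resize(i,None,fx=6,fy=6,interpolation=cv2.INTER_CUBIC))"
```

```text
time_s: 5.32
tcp_pos: [0.4012, 0.2968, 0.1501]
orientation: [0.503, 0.864, -0.002, 0.0]
wrist_force: [-0.8, -0.1, -1.3]
opening: 0.0706
finger_force: 0.0
time_s: 5.82
tcp_pos: [0.4011, 0.3007, 0.1501]
orientation: [0.272, 0.962, -0.001, -0.0]
wrist_force: [-0.9, 1.0, -0.0]
opening: 0.0703
finger_force: 0.0
time_s: 6.32
tcp_pos: [0.4012, 0.3008, 0.1503]
orientation: [0.027, 1.0, -0.0, -0.0]
wrist_force: [-0.3, -0.1, -0.1]
opening: 0.0703
finger_force: 0.0
tcp [0.4012 0.3008 0.1503] t 6.325 F [-0.3 -0.1 -0.1] op 0.0703 
 shift [-0.0012 -0.0008  0.1692] turn [-0.001 -0.001 -0.157]
```

View pics/top2.png

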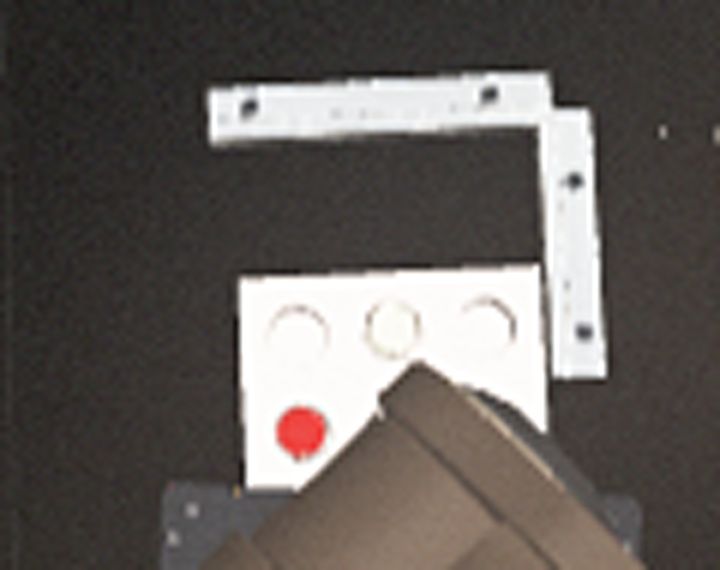

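The rack (top edge from (240,278) to (540,265)) is already square with the stop. There is a small gap at its right edge (x≈545) to the short arm. Next I'll lower the fingers and push toward +x.

```bash
python3 -m crank '[[-0.6,[-0.001,-0.002,0.06],[0,0,-0.157]],[-0.6,[-0.001,-0.002,0.12],[0,0,-0.157]],[-0.6,[-0.001,-0.002,0.165],[0,0,-0.157]],[-0.6,[-0.001,-0.002,0.169],[0,0,-0.157]],[-0.6,[-0.001,-0.002,0.169],[0,0,-0.157]]]' && python3 -m crank '[[-0.6,[-0.008,0,0],[0,0,0]],[-0.6,[-0.016,0,0],[0,0,0]],[-0.6,[-0.024,0,0],[0,0,0]],[-0.6,[-0.032,0,0],[0,0,0]],[-0.6,[-0.04,0,0],[0,0,0]],[-0.6,[-0.048,0,0],[0,0,0]],[-0.6,[-0.056,0,0],[0,0,0]],[-0.6,[-0.064,0,0],[0,0,0]],[-0.6,[-0.072,0,0],[0,0,0]],[-0.6,[-0.08,0,0],[0,0,0]],[-0.6,[-0.088,0,0],[0,0,0]],[-0.6,[-0.096,0,0],[0,0,0]],[-0.6,[-0.104,0,0],[0,0,0]],[-0.6,[-0.108,0,0],[0,0,0]],[-0.6,[-0.111,0,0],[0,0,0]],[-0.6,[-0.111,0,0],[0,0,0]]]' && python3 -c "
from h import *
go(.4975,.3,.015,91.4)"
```

```text
time_s: 7.0
tcp_pos: [0.4024, 0.2996, 0.0161]
orientation: [-0.013, 1.0, 0.0, 0.0]
wrist_force: [0.2, 0.2, 0.1]
opening: 0.0699
finger_force: 0.0
time_s: 9.0
tcp_pos: [0.4902, 0.3017, 0.0153]
orientation: [-0.014, 1.0, -0.0, -0.001]
wrist_force: [-3.8, -0.8, 2.7]
opening: 0.0705
finger_force: 2.0
tcp [0.4902 0.3017 0.0153] t 9.0 F [-3.8 -0.8  2.7] op 0.0705 
 shift [-0.009  -0.0024  0.0003] turn [-0.001 -0.002  0.008]
```

```bash
python3 -m crank '[[-0.6,[-0.003,0,0],[0,0,0]],[-0.6,[-0.006,0,0],[0,0,0]],[-0.6,[-0.008,0,0],[0,0,0]],[-0.6,[-0.008,0,0],[0,0,0]]]'; python3 -m crank '[[-0.6,[-0.003,0,0],[0,0,0]],[-0.6,[-0.003,0,0],[0,0,0]]]'; python3 -m crank '[[-0.6,[-0.003,0,0],[0,0,0]],[-0.6,[-0.003,0,0],[0,0,0]]]'
```

```text
time_s: 9.5
tcp_pos: [0.4963, 0.3018, 0.0152]
orientation: [-0.014, 1.0, -0.0, -0.001]
wrist_force: [-5.8, -0.1, 2.5]
opening: 0.0701
finger_force: 2.9
time_s: 9.75
tcp_pos: [0.4963, 0.3017, 0.0152]
orientation: [-0.014, 1.0, -0.001, -0.003]
wrist_force: [-12.9, -0.8, 10.5]
opening: 0.0702
finger_force: 6.6
time_s: 10.0
tcp_pos: [0.4963, 0.3017, 0.0151]
orientation: [-0.015, 1.0, -0.001, -0.005]
wrist_force: [-20.9, -1.7, 16.7]
opening: 0.0703
finger_force: 10.3
```

```bash
python3 -m crank '[[-0.6,[0.03,0,0],[0,0,0]],[-0.6,[0.045,0,0],[0,0,0]],[-0.6,[0.05,0,-0.06],[0,0,0]],[-0.6,[0.05,0,-0.13],[0,0,0]],[0,[0.05,0,-0.165],[0,0,0]],[0,[0,0.06,-0.165],[0,0,0.3]],[0,[-0.055,0.117,-0.165],[0,0,0.7]],[0,[-0.055,0.117,-0.165],[0,0,1]],[0,[-0.055,0.117,-0.165],[0,0,1]]]' && python3 -m crank '[[0,[0,0,0],[0,0,1]],[0,[0,0,0],[0,0,1]],[0,[0,0,0],[0,0,1]],[0,[0,0,0],[0,0,1]]]'  && python3 -m crank '[[0,[0,0,0],[0,0,1]],[0,[0,0,0],[0,0,1]],[0,[0,0,0],[0,0,1]],[0,[0,0,0],[0,0,1]]]' && python3 -c "
from h import *
from station import cams
import cv2
go(.548,.397,.015,1.4)
i=cams.capture('top')['img'][155:250,270:390]
cv2.imwrite('pics/top3.png',cv2.resize(i,None,fx=6,fy=6,interpolation=cv2.INTER_CUBIC))"
```

```text
time_s: 11.12
tcp_pos: [0.544, 0.3969, 0.1468]
orientation: [0.233, 0.972, -0.0, 0.0]
wrist_force: [0.3, -0.2, 0.3]
opening: 0.044
finger_force: 0.0
time_s: 11.62
tcp_pos: [0.5435, 0.3962, 0.1479]
orientation: [0.465, 0.885, 0.0, 0.0]
wrist_force: [-0.6, -0.3, -0.2]
opening: 0.0442
finger_force: 0.0
time_s: 12.12
tcp_pos: [0.5433, 0.3965, 0.1476]
orientation: [0.669, 0.743, 0.0, 0.0]
wrist_force: [-0.1, -0.4, 0.2]
opening: 0.0442
finger_force: 0.0
tcp [0.5433 0.3965 0.1476] t 12.125 F [-0.1 -0.4  0.2] op 0.0442 
 shift [0.     0.0058 0.1658] turn [0.001 0.    0.159]
```

View pics/top3.png

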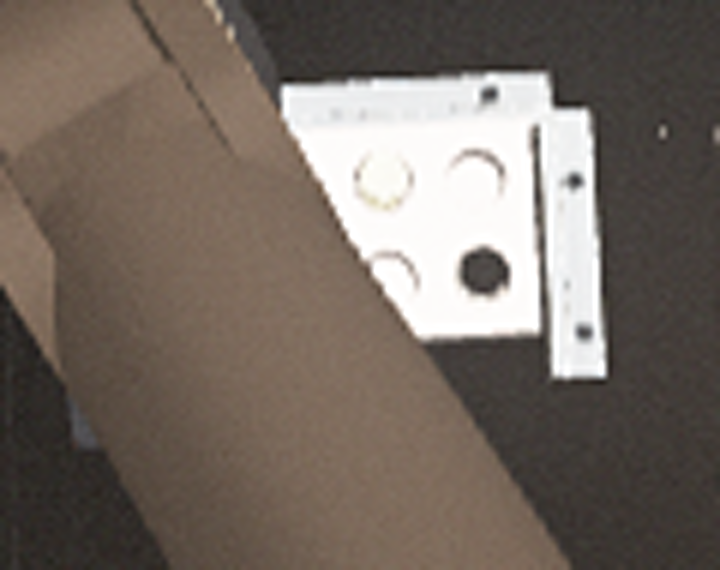

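The rack is flush on the long arm, with a gap of 4–5 mm at (540,230) to the short arm. I'll lower the fingers at its +y end and push.

```bash
python3 -m crank '[[0,[0,0.004,0.06],[0,0,0.159]],[0,[0,0.004,0.12],[0,0,0.159]],[0,[0,0.004,0.162],[0,0,0.159]],[0,[0,0.004,0.166],[0,0,0.159]],[0,[0,0.004,0.166],[0,0,0.159]]]' && python3 -m crank '[[0,[-0.008,0,0],[0,0,0]],[0,[-0.016,0,0],[0,0,0]],[0,[-0.024,0,0],[0,0,0]],[0,[-0.028,0,0],[0,0,0]],[0,[-0.031,0,0],[0,0,0]],[0,[-0.031,0,0],[0,0,0]]]';  python3 -m crank '[[0,[-0.0025,0,0],[0,0,0]],[0,[-0.005,0,0],[0,0,0]],[0,[-0.005,0,0],[0,0,0]]]'
```

```text
time_s: 12.8
tcp_pos: [0.5472, 0.3973, 0.0157]
orientation: [0.7, 0.715, 0.001, 0.0]
wrist_force: [0.6, 0.2, 0.3]
opening: 0.044
finger_force: 0.0
time_s: 13.55
tcp_pos: [0.5473, 0.3733, 0.0152]
orientation: [0.7, 0.714, 0.001, -0.0]
wrist_force: [1.8, 4.1, 3.7]
opening: 0.0438
finger_force: 1.9
time_s: 13.92
tcp_pos: [0.5469, 0.371, 0.0152]
orientation: [0.699, 0.715, 0.001, -0.001]
wrist_force: [-0.2, 8.0, 2.7]
opening: 0.0438
finger_force: 3.8
```

```bash
for k in 1 2 3; do python3 -m crank '[[0,[-0.003,0,0],[0,0,0]],[0,[-0.003,0,0],[0,0,0]]]' | grep -E 'tcp|wrist'; done
```

```text
tcp_pos: [0.5464, 0.3708, 0.0153]
wrist_force: [-1.2, 11.5, 1.5]
tcp_pos: [0.5464, 0.3708, 0.0156]
wrist_force: [0.5, 16.9, -0.8]
tcp_pos: [0.5463, 0.3706, 0.016]
wrist_force: [1.0, 22.0, 0.3]
```

```bash
python3 -m crank '[[0,[0.03,0,0],[0,0,0]],[0,[0.045,0,0],[0,0,0]],[0,[0.05,0,-0.06],[0,0,0]],[0,[0.05,0,-0.13],[0,0,0]],[0,[0.05,0,-0.2],[0,0,0]],[0,[0.12,-0.05,-0.22],[0,0,0]],[0,[0.2,-0.1,-0.22],[0,0,0]],[0,[0.27,-0.15,-0.22],[0,0,0]],[0,[0.27,-0.15,-0.22],[0,0,0]],[0,[0.27,-0.15,-0.22],[0,0,0]]]' && python3 -c "
from station import cams
import cv2,numpy as np
i=cams.capture('top')['img'];cv2.imwrite('pics/t4f.png',i);i=i[155:250,270:390]
j=cams.capture('scene')['img'];cv2.imwrite('pics/s4f.png',j);j=j[155:275,240:390]
cv2.imwrite('pics/b4.png',np.vstack([cv2.resize(i,(720,570),interpolation=2)]))
cv2.imwrite('pics/s4.png',cv2.resize(j,None,fx=4,fy=4,interpolation=2))"
```

```text
time_s: 15.92
tcp_pos: [0.4213, 0.5757, 0.1895]
orientation: [0.699, 0.715, -0.001, 0.0]
wrist_force: [0.9, -0.0, -1.1]
opening: 0.044
finger_force: 0.0
```

View pics/b4.png

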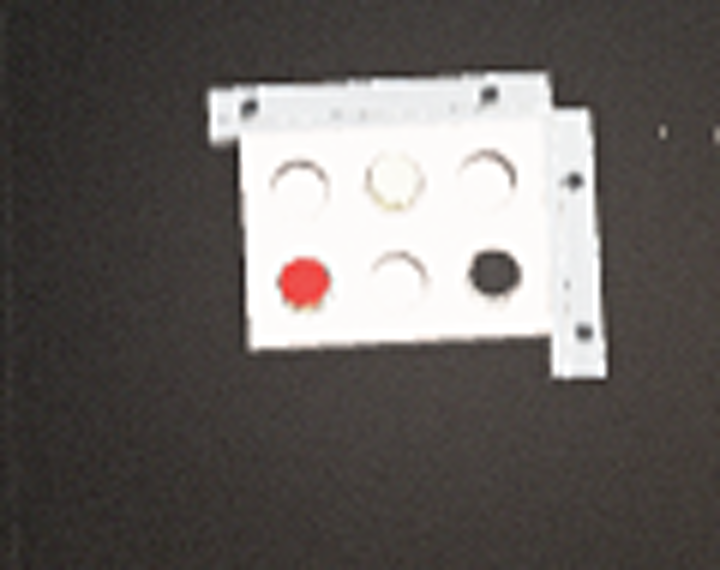

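View pics/s4.png

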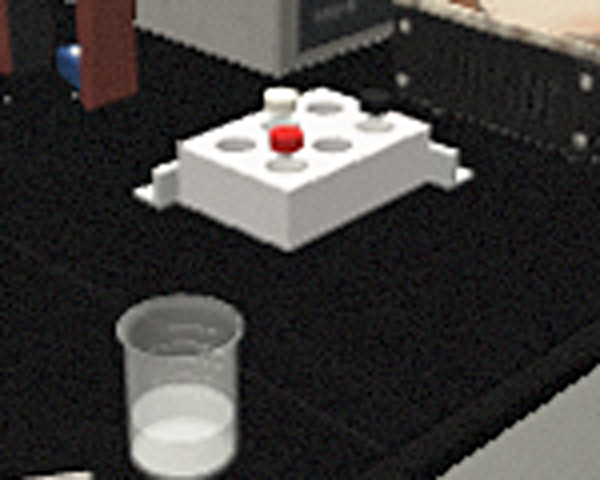

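Rack corners at (240,138), (250,350) and (550,335) lie flush on both arms. All three vials are upright. A quick number check comes before handing in.

```bash
python3 -c "
from h import *
c=crop(541,125,.025)[:2];y=crop(211,143,.025)[:2]-c;y/=np.linalg.norm(y);x=np.array([y[1],-y[0]])
for p in[(250,350),(550,335),(240,138)]:
  d=crop(*p,.04)[:2]-c;print(d@x,d@y)"
```

```text
-0.09595945931819677 0.13682613321345563
-0.09659042480883381 0.002839560389590878
-0.0005746806876989486 0.13624718261230206
```

```bash
python3 -c "
from station import workorder
print(workorder.sign_off())"
```

```text
the job is handed in; nothing more can be done
None
```

I pushed the rack into the inner corner and handed the job in; in the last images it sits flush on both arms (within about 2 mm), the vials are upright, and the robot was clear at about 16 s; no verdict was shown.

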